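# Rake the stones of a candle display tray into an even layer

## Task

Take the rake off its stand and rake the stones heaped at one end of the display tray into one even layer: every stone lying flat in the tray, none on another, and no part of the bed left bare (of its six parts, three along by two across, each has a stone near its middle). Move the stones with the rake only, not the fingers; when you draw them along the bed let the tines slide on the cork, but lightly, because it dents under more than 7 N. Then lay the rake back in its stand as it was, tines hanging down, and leave everything else where it is.

Things in the scene. Friction and masses are not known exactly. Their poses are not given: they have to be found in the camera images.
- tray: Fixed dark-wood tray, inside 132 (its x) x 290 mm (its y), walls 9 mm thick, 50 mm high. Origin: centre of its underside, on the table; z up. Heap at the -y end, +y (left) end bare. Bed: cork on springy packing, its top 9 to 21 mm above the origin and sloping along y by up to 2 in 100, different each time and not given; gives 1 mm for every 6 N. Over 7 N dents it.
- rake_grip (a point): Point on the axis of the rake's handle where it balances. The rake: level square wooden handle 20 x 20 mm, running from 50 mm on the head's side to 130 mm on the butt's side of this point; axes: y along the handle towards its butt (the head is at -y), z up, x across. At the start the handle lies level in the rest, this point 100 mm above the table. The whole rake weighs 130 g.
- rake_tines (a point): Middle of the row of tine tips. The green bar is 104 mm long (along the rake's x) and carries seven steel tines, 4 mm thick with tapered tips, 16 mm apart, 36 mm long; their tips lie 110 mm ahead of rake_grip (rake -y) and 85 mm below the handle's axis. All rigid.
- rake_rest: Fixed wooden stand for the rake: a base with two uprights 112 mm apart along its y (at y = -42 and +70 mm, each 10 mm thick), each with a notch 24 mm wide at the bottom flaring to about 38 mm. Origin: centre line, on the table; axes as the rake's when it lies there. Notch floors 90 mm above the table; tops of the notches' cheeks at about 113 mm. With the rake home, rake_grip is 100 mm straight above this origin and the tines hang free.
- stone1_center (a point): Centre of a loose pale limestone chunk, about 34 x 38 mm across, 15 to 20 mm thick with flat top and underside, 40 g. One of the six that lie on the bed at the start.
- stone2_center (a point): Centre of a loose pale limestone chunk, about 34 x 38 mm across, 15 to 20 mm thick with flat top and underside, 40 g. One of the six that lie on the bed at the start.
- stone3_center (a point): Centre of a loose pale limestone chunk, about 34 x 38 mm across, 15 to 20 mm thick with flat top and underside, 40 g. One of the six that lie on the bed at the start.
- stone4_center (a point): Centre of a loose pale limestone chunk, about 34 x 38 mm across, 15 to 20 mm thick with flat top and underside, 40 g. One of the six that lie on the bed at the start.
- stone5_center (a point): Centre of a loose pale limestone chunk, about 34 x 38 mm across, 15 to 20 mm thick with flat top and underside, 40 g. One of the six that lie on the bed at the start.
- stone6_center (a point): Centre of a loose pale limestone chunk, about 34 x 38 mm across, 15 to 20 mm thick with flat top and underside, 40 g. One of the six that lie on the bed at the start.
- stone7_center (a point): Centre of a loose pale limestone chunk, about 34 x 38 mm across, 15 to 20 mm thick with flat top and underside, 40 g. One of the three that lie on top of others at the right end at the start.
- stone8_center (a point): Centre of a loose pale limestone chunk, about 34 x 38 mm across, 15 to 20 mm thick with flat top and underside, 40 g. One of the three that lie on top of others at the right end at the start.
- stone9_center (a point): Centre of a loose pale limestone chunk, about 34 x 38 mm across, 15 to 20 mm thick with flat top and underside, 40 g. One of the three that lie on top of others at the right end at the start.
- part_right1 (a point): Middle of the right third's half nearer the robot (tray x = -33, y = -97 mm; at the height of the tray's origin), one of six equal parts of the bed, each 66 x 97 mm.
- part_right2 (a point): Middle of the right third's half nearer the far side (tray x = 33, y = -97 mm; at the height of the tray's origin), one of six equal parts of the bed, each 66 x 97 mm.
- part_middle1 (a point): Middle of the middle third's half nearer the robot (tray x = -33, y = 0 mm; at the height of the tray's origin), one of six equal parts of the bed, each 66 x 97 mm.
- part_middle2 (a point): Middle of the middle third's half nearer the far side (tray x = 33, y = 0 mm; at the height of the tray's origin), one of six equal parts of the bed, each 66 x 97 mm.
- part_left1 (a point): Middle of the left third's half nearer the robot (tray x = -33, y = 97 mm; at the height of the tray's origin), one of six equal parts of the bed, each 66 x 97 mm.
- part_left2 (a point): Middle of the left third's half nearer the far side (tray x = 33, y = 97 mm; at the height of the tray's origin), one of six equal parts of the bed, each 66 x 97 mm.
- candle_red: Red pillar candle, 66 mm across, 90 mm tall; loose, to be left alone. Origin: centre of its underside.
- candle_yellow: Yellow pillar candle, 60 mm across, 110 mm tall; loose, to be left alone. Origin: centre of its underside.
- cup_stack: Stack of white cups, 74 mm across, 117 mm tall; loose, to be left alone. Origin: centre of its underside.
- ribbon_roll: Blue roll of ribbon lying flat, 84 mm across, 26 mm high; loose, to be left alone. Origin: centre of its underside.
- deli_tub: Clear lidded tub, 84 mm across, 55 mm high; fixed. Origin: centre of its underside.

How it is judged:
On the way, in this order (a step that is already met when the one before it is completed fails the run):
1. the rake is lifted out of its stand (z of rake_grip in the frame of rake_rest above 0.13 m and contact force between rake and rake_rest below 0.1 N), for 0.2 s.
2. the tines stay on the tray's bed, in light contact, while raking (z of rake_tines in the frame of tray below 0.04 m and x of rake_tines in the frame of tray between -0.066 and 0.066 m and y of rake_tines in the frame of tray between -0.145 and 0.145 m and contact force between rake and tray above 0.3 N), for 1.2 s.
3. the stones lie in one even layer (all flat, none on another, a stone within 50 mm of the middle of each of the six parts) and the rake is lifted out of the tray (z of each of stone1_center, stone2_center, stone3_center, stone4_center, stone5_center, stone6_center, stone7_center, stone8_center, stone9_center in the frame of tray below 0.031 m and not (z of any of stone1_center, stone2_center, stone3_center, stone4_center, stone5_center, stone6_center, stone7_center, stone8_center, stone9_center in the frame of tray below 0.014 m) and horizontal distance between each of stone1_center, stone2_center, stone3_center, stone4_center, stone5_center, stone6_center, stone7_center, stone8_center, stone9_center and tray below 0.16 m and angle between the z axis of each of stone1_center, stone2_center, stone3_center, stone4_center, stone5_center, stone6_center, stone7_center, stone8_center, stone9_center and the z axis of tray, either way round below 0.35 rad and horizontal distance between any of stone1_center, stone2_center, stone3_center, stone4_center, stone5_center, stone6_center, stone7_center, stone8_center, stone9_center and part_right1 below 0.05 m and horizontal distance between any of stone1_center, stone2_center, stone3_center, stone4_center, stone5_center, stone6_center, stone7_center, stone8_center, stone9_center and part_right2 below 0.05 m and horizontal distance between any of stone1_center, stone2_center, stone3_center, stone4_center, stone5_center, stone6_center, stone7_center, stone8_center, stone9_center and part_middle1 below 0.05 m and horizontal distance between any of stone1_center, stone2_center, stone3_center, stone4_center, stone5_center, stone6_center, stone7_center, stone8_center, stone9_center and part_middle2 below 0.05 m and horizontal distance between any of stone1_center, stone2_center, stone3_center, stone4_center, stone5_center, stone6_center, stone7_center, stone8_center, stone9_center and part_left1 below 0.05 m and horizontal distance between any of stone1_center, stone2_center, stone3_center, stone4_center, stone5_center, stone6_center, stone7_center, stone8_center, stone9_center and part_left2 below 0.05 m and z of rake_tines in the frame of tray above 0.055 m), for 0.2 s.
At the end, for the whole second after the job is handed in: All nine stones lie flat (within 20 degrees) on the tray's bed, none on another, with a stone's centre within 50 mm of the middle of each of the bed's six parts; the rake lies at rest in both notches of its stand, tines down, within 6 mm sideways and 30 mm lengthways of its place (z of each of stone1_center, stone2_center, stone3_center, stone4_center, stone5_center, stone6_center, stone7_center, stone8_center, stone9_center in the frame of tray below 0.031 m and not (z of any of stone1_center, stone2_center, stone3_center, stone4_center, stone5_center, stone6_center, stone7_center, stone8_center, stone9_center in the frame of tray below 0.014 m) and horizontal distance between each of stone1_center, stone2_center, stone3_center, stone4_center, stone5_center, stone6_center, stone7_center, stone8_center, stone9_center and tray below 0.16 m and angle between the z axis of each of stone1_center, stone2_center, stone3_center, stone4_center, stone5_center, stone6_center, stone7_center, stone8_center, stone9_center and the z axis of tray, either way round below 0.35 rad and horizontal distance between any of stone1_center, stone2_center, stone3_center, stone4_center, stone5_center, stone6_center, stone7_center, stone8_center, stone9_center and part_right1 below 0.05 m and horizontal distance between any of stone1_center, stone2_center, stone3_center, stone4_center, stone5_center, stone6_center, stone7_center, stone8_center, stone9_center and part_right2 below 0.05 m and horizontal distance between any of stone1_center, stone2_center, stone3_center, stone4_center, stone5_center, stone6_center, stone7_center, stone8_center, stone9_center and part_middle1 below 0.05 m and horizontal distance between any of stone1_center, stone2_center, stone3_center, stone4_center, stone5_center, stone6_center, stone7_center, stone8_center, stone9_center and part_middle2 below 0.05 m and horizontal distance between any of stone1_center, stone2_center, stone3_center, stone4_center, stone5_center, stone6_center, stone7_center, stone8_center, stone9_center and part_left1 below 0.05 m and horizontal distance between any of stone1_center, stone2_center, stone3_center, stone4_center, stone5_center, stone6_center, stone7_center, stone8_center, stone9_center and part_left2 below 0.05 m and z of rake_grip in the frame of rake_rest between 0.09 and 0.107 m and x of rake_grip in the frame of rake_rest between -0.006 and 0.006 m and y of rake_grip in the frame of rake_rest between -0.03 and 0.03 m and angle between the y axis of rake_grip and the y axis of rake_rest, either way round below 0.1 rad and angle between rake_grip's own z axis and vertical below 0.2 rad and linear speed of rake below 0.02 m/s); the robot touches nothing.
It fails at once if the rake presses on the tray (bed or walls) with more than 7 N (contact force between rake and tray above 7 N).
It fails at once if a stone is pushed by the fingers (contact force between the fingers and stone1 above 0.5 N or contact force between the fingers and stone2 above 0.5 N or contact force between the fingers and stone3 above 0.5 N or contact force between the fingers and stone4 above 0.5 N or contact force between the fingers and stone5 above 0.5 N or contact force between the fingers and stone6 above 0.5 N or contact force between the fingers and stone7 above 0.5 N or contact force between the fingers and stone8 above 0.5 N or contact force between the fingers and stone9 above 0.5 N).
It fails at once if a bystander (candle, cups, ribbon) is moved by more than 20 mm or tipped (distance of any of candle_red, candle_yellow, cup_stack, ribbon_roll from where it was at the start of the episode above 0.02 m or angle between any of candle_red, candle_yellow, cup_stack, ribbon_roll's own z axis and vertical above 0.3 rad).
It also fails if it takes over 72 s, if anything falls off the work surface, if the arm or the gripper's body presses on something with over 40 N, if the wrist force passes 120 N, or if a joint passes its speed limit or range.

## Robot

A 6-joint arm with a two-finger parallel gripper is mounted at the origin on the work surface. World frame = base frame: x ahead of the robot, y to its left, z up, the work surface at z = 0. Lengths are in m, angles in rad, forces in N, time in s.
With the tool pointing down it reaches from about 0.35 to 0.975 m from the base axis. Payload 4.9 kg.
Tool frame: the origin (TCP) lies on the centre line of the jaws, within the pads' length; the fingertips stand manip.tcp_to_tips ahead of it and the grasp point (between the pads) is the TCP (manip.tcp_to_tips is the distance from the TCP to the fingertips, in m); y points along the fingers, z is the direction in which the jaws open and shut, and the axes are right-handed (so a half turn about y gives the same grasp; the last joint's range is limited). The gripper opens to 85 mm and grips with 20 to 120 N. Pads are 22 mm wide; open, the fingers measure 114 mm over their backs; the gripper's body (76 mm by 85 mm) begins 54 mm behind the grasp point. The pads swing forward as they close: fully open they stand 13 mm farther back than shut.
Start: joints at [-0.119, 0.053, 1.613, -0, 1.476, -0.119], TCP at [0.625, 0, 0.25] pointing down, gripper open.
Joint ranges: [-3.01, 3.01], [-1.01, 2.22], [0.06, 2.58], [-1.02, 4.17], [0.09, 2.62], [-3.14, 3.14]. Speed limits (rad/s): [2.57, 2.57, 3.14, 3.14, 3.14, 3.14].

## Interface

Orientations are given as a unit quaternion [w, x, y, z].
In Python, from plant import manip gives the robot as it stands.
- The arm moves only by the tool apply_moves, never from a script. Its argument "moves" is a list of rows, each a list of 7 numbers: the gripper's target within -1 to 1 (shut at 1, half-way at 0, fully open at -1), then the shift along the tool's x, y, z in mm, then the turn, a rotation vector about the tool's x, y, z in degrees. A call has 1 to 20 rows; each row shifts and turns the commanded pose from where the row before left it, along the tool's axes as they then stand; what a row does not reach is not made up. A row lasts 1/10 s, in which the tool goes at most 50 mm and 8.59 degrees, less where a joint would pass 70% of its speed; a pose out of reach is approached as far as the arm can. A call with a gripper value outside its range is refused whole. The fingers move at their own pace and stop on an object; the grip force is fixed at half the most. Time passes only in rows, so rows that do not move let the fingers close. It gives the time, the measured TCP pose, the force and the opening at its end, in the units of the state.
- manip.state(): the state, without advancing time (a new reading comes with each control period).
- manip.grab_frame(name): name is "scene" or "side" or "wrist"; returns the picture (420x560x3 uint8, blue, green, red); there is no depth.
- manip.calibration(name): a dict with "mtx" (3x3 intrinsics, pixels), "T" (4x4, takes a point from camera to world coordinates); the wrist camera has in their place "T_tool_cam" (4x4, takes a point from camera to tool coordinates, whose origin is the TCP and whose axes are the tool frame's). Camera axes: x right, y down, z forward; pixel columns grow to the right and rows downward; lengths in m; the calibration is good to about 2 mm. A picture is of the moment at which its call begins: read the wrist's pose just before it. calibration takes no time and is no camera call.
- manip.job_done(): hands the job in, once; it reports no verdict.
The state is a dict: "time": time; "joint_pos": joint angles; "joint_vel": joint speeds; "joint_efforts": joint torques, N m; "tool_pos": TCP position; "tool_rot": TCP orientation; "contact_force": force on the tool from outside, world axes, zero at the start; "ft_torque": the same for the moment, N m; "gripper_width": opening from 0.0 (shut) to 1.0 (fully open).
Only numpy, scipy, OpenCV 4.12 (cv2) and the standard library are available. Lean on these libraries where they do the work, as an engineer would, in place of code of your own. Each camera call takes 0.05 s, during which the arm holds its last target. There are 200 camera calls.

## Working session

There is one attempt and no reset: what is moved stays moved. The work goes in short steps, Python scripts to look and compute and a tool call to move; the robot and the scene stay as the last step left them, time stands still between calls to the robot, and variables do not carry over. Pictures are saved under pics/ and viewed, about 8 in all and at most 12, crops included, and the job is handed in when it is done.

Besides the shell and the picture viewer there is one more tool, called after "Request:" as name(argument=value, ...), one argument or row to a line, values as JSON. apply_moves: Moves the arm, as the interface text tells. Its arguments: {"type":"object","properties":{"moves":{"type":"array","items":{"type":"array","items":{"type":"number"}}}},"required":["moves"]}

```bash
mkdir -p pics; ls; cat > h.py <<'E'
import numpy as np, cv2
from scipy.spatial.transform import Rotation as R
from plant import manip
def rot(q): return R.from_quat([q[1],q[2],q[3],q[0]]).as_matrix()
def toolT():
    s=manip.state(); T=np.eye(4); T[:3,:3]=rot(s["tool_rot"]); T[:3,3]=s["tool_pos"]; return T
def cam(name):
    c=manip.calibration(name)
    T=toolT()@np.array(c["T_tool_cam"]) if name=="wrist" else np.array(c["T"])
    return np.array(c["mtx"]),T
def px2w(K,T,u,v,z):
    d=T[:3,:3]@np.linalg.solve(K,[u,v,1.]); o=T[:3,3]; return o+d*(z-o[2])/d[2]
def w2px(K,T,p):
    q=T[:3,:3].T@(np.array(p)-T[:3,3]); q=K@q; return q[:2]/q[2]
def snap(name,fn=None):
    K,T=cam(name); im=manip.grab_frame(name); 
    if fn: cv2.imwrite("pics/"+fn,im)
    return im,K,T
E
python3 - <<'E'
from h import *
im,K,T=snap("scene"); print(T.round(3),K.round(1))
im2,K2,T2=snap("side"); print(T2.round(3))
cv2.imwrite("pics/a.png",cv2.resize(im,(800,600)));cv2.imwrite("pics/b.png",cv2.resize(im2,(800,600)))
s=manip.state();print(s, manip.tcp_to_tips, rot(s["tool_rot"]).round(3)); print(manip.calibration("wrist"))
E
```

```text
pics
[[ 0.397  0.561 -0.726  1.27 ]
 [ 0.918 -0.228  0.325 -0.376]
 [ 0.017 -0.796 -0.605  0.713]
 [ 0.     0.     0.     1.   ]] [[425.5   0.  275.7]
 [  0.  425.5 202.7]
 [  0.    0.    1. ]]
[[ 0.993 -0.085  0.076  0.464]
 [-0.113 -0.608  0.786 -0.839]
 [-0.021 -0.789 -0.613  0.681]
 [ 0.     0.     0.     1.   ]]
{'time': 0.1, 'joint_pos': array([-1.18988438e-01,  5.32807001e-02,  1.61415100e+00, -2.71053867e-05,
        1.47602834e+00, -1.18967757e-01]), 'joint_vel': array([ 0.00170765,  0.00066089, -0.00202146,  0.00035991,  0.00062795,
       -0.00034013]), 'joint_efforts': array([ 6.14647306e-04, -3.94903493e+01, -3.71363103e+01, -4.52310599e-05,
        3.99340541e-03, -4.17574097e-05]), 'tool_pos': array([6.24465651e-01, 6.44459822e-05, 2.49195628e-01]), 'tool_rot': array([ 0.49957963, -0.50041089,  0.50051737, -0.49949124]), 'contact_force': array([-0.66505094, -0.29890094,  0.00622145]), 'ft_torque': array([ 0.00208894,  0.02517441, -0.01686927]), 'gripper_width': 1.0038350542374634} 0.019 [[-0.    -0.002  1.   ]
 [-1.     0.    -0.   ]
 [-0.    -1.    -0.002]]
{'mtx': array([[318.61432425,   0.        , 278.27892489],
       [  0.        , 318.61432425, 217.7940806 ],
       [  0.        ,   0.        ,   1.        ]]), 'T_tool_cam': array([[ 1.05102610e-03,  9.44941912e-01,  3.27236425e-01,
        -8.51633863e-02],
       [ 4.54661909e-04, -3.27237023e-01,  9.44942180e-01,
        -1.24340867e-01],
       [ 9.99999344e-01, -8.44376961e-04, -7.73563747e-04,
         6.52031800e-04],
       [ 0.00000000e+00,  0.00000000e+00,  0.00000000e+00,
         1.00000000e+00]])}
```

View pics/a.png

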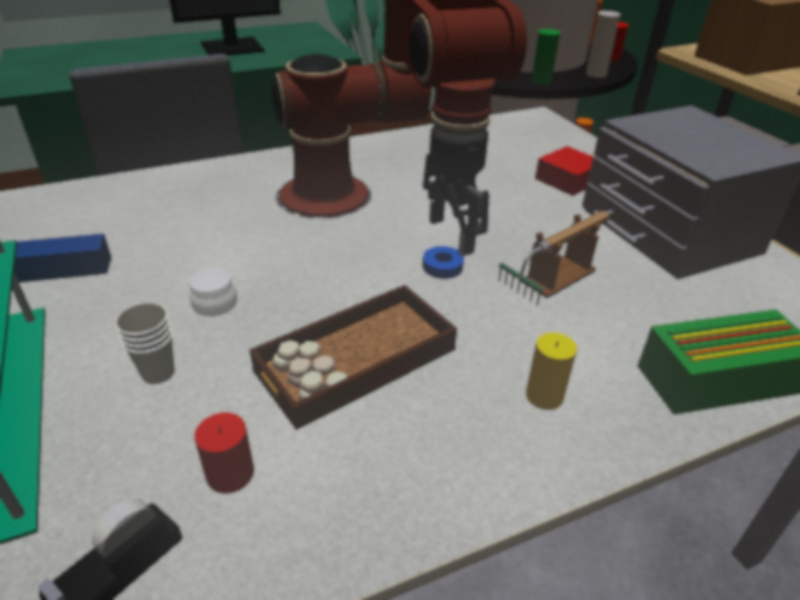

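View pics/b.png

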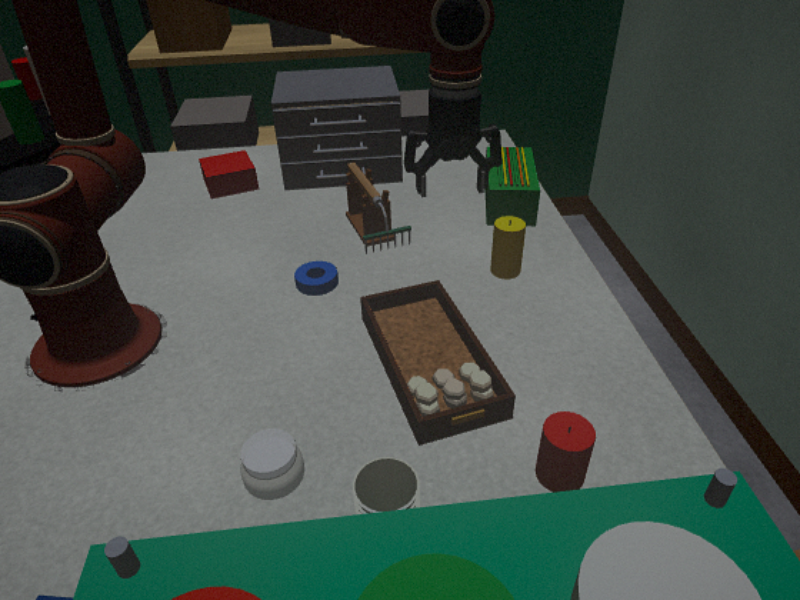

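```bash
python3 - <<'E'
from h import *
for name,pts in (("scene",dict(tA=(252,352,.05),tB=(405,289,.05),tC=(456,328,.05),tD=(297,412,.05),butt=(610,212,.11),headend=(543,246,.11),red=(221,432,.09),yel=(556,347,.11),cup=(142,317,.117),rib=(443,257,.026))),
 ("side",dict(tB=(361,298,.05),tC=(440,283,.05),tD=(513,400,.05),tA=(420,440,.05),butt=(352,168,.11),headend=(385,203,.11),red=(568,432,.09),yel=(510,224,.11),cup=(386,487,.117),rib=(316,273,.026)))):
    K,T=cam(name)
    for k,(u,v,z) in pts.items(): print(name,k,px2w(K,T,u*.7,v*.7,z)[:2].round(3))
E
```

```text
scene tA [ 0.539 -0.291]
scene tB [0.48 0.  ]
scene tC [0.611 0.035]
scene tD [ 0.686 -0.261]
scene butt [0.474 0.45 ]
scene headend [0.528 0.253]
scene red [ 0.716 -0.367]
scene yel [0.764 0.114]
scene cup [ 0.474 -0.436]
scene rib [0.383 0.129]
side tB [ 0.467 -0.004]
side tC [0.612 0.021]
side tD [ 0.67  -0.276]
side tA [ 0.529 -0.33 ]
side butt [0.473 0.402]
side headend [0.532 0.227]
side red [ 0.712 -0.374]
side yel [0.76  0.109]
side cup [ 0.476 -0.444]
side rib [0.385 0.121]
```

Request:
apply_moves(
  moves=[
    [-1,40,0,-40,0,0,0],
    [-1,0,0,0,0,-6,0],
    [-1,0,0,0,0,-6,0],
    [-1,0,0,0,0,0,0],
    [-1,0,0,0,0,0,0],
    [-1,0,0,0,0,0,0],
  ],
)

```text
time: 0.7
tool_pos: [0.5897, -0.0352, 0.2501]
tool_rot: [-0.549, 0.549, -0.445, 0.445]
contact_force: [0.3, -0.9, -0.4]
gripper_width: 1.004
```

```bash
python3 - <<'E'
from h import *
im,K,T=snap("wrist","w1.png"); s=manip.state(); print(s["time"],s["tool_pos"],toolT()[:3,:3].round(3),s["contact_force"])
cv2.imwrite("pics/w1b.png",cv2.resize(im,(800,600)))
E
```

```text
0.75 [ 0.58969891 -0.03515882  0.25015854] [[ 0.207 -0.     0.978]
 [-0.978  0.     0.207]
 [-0.    -1.    -0.   ]] [-0.13260622 -0.21899689 -0.15063826]
```

View pics/w1b.png

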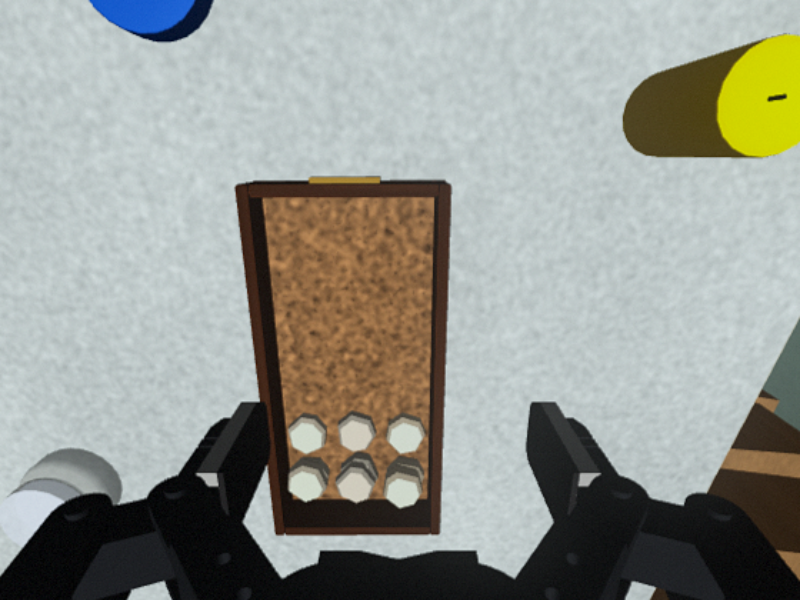

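```bash
python3 - <<'E'
from h import *
K,T=cam("wrist"); S=.7
P={k:px2w(K,T,u*S,v*S,z)[:2] for k,(u,v,z) in dict(TL=(237,186,.05),TR=(451,186,.05),BL=(277,534,.05),BR=(439,534,.05)).items()}
c=sum(P.values())/4; ty=(P['TL']+P['TR']-P['BL']-P['BR'])/2; print(P,c,np.linalg.norm(ty),np.linalg.norm(P['TR']-P['TL']),np.linalg.norm(P['BR']-P['BL']))
a=np.arctan2(-ty[0],ty[1]); print("yaw",np.degrees(a))
A=np.array([[np.cos(a),np.sin(a)],[-np.sin(a),np.cos(a)]])
for n,(u,v,z) in dict(f1=(307,435,.033),f2=(356,433,.033),f3=(406,435,.033),t1=(307,484,.05),t2=(355,484,.05),t3=(404,489,.05),
   bedend=(360,197,.05),bl=(265,197,.015),br=(434,197,.015),b2=(360,497,.015)).items(): print(n,(A@(px2w(K,T,u*S,v*S,z)[:2]-c)*1e3).round(1))
E
```

```text
{'TL': array([0.46876793, 0.00467934]), 'TR': array([0.61304889, 0.03507501]), 'BL': array([ 0.53281176, -0.29405919]), 'BR': array([ 0.67680881, -0.2636142 ])} [ 0.57285935 -0.12947976] 0.3054724663422191 0.14744793043265955 0.1471803202877366
yaw 12.074904903553493
f1 [-43.2 -59.2]
f2 [ -0.1 -57.2]
f3 [ 43.6 -59.4]
t1 [-42.6 -97.3]
t2 [ -0.8 -97.4]
t3 [  41.7 -102.8]
bedend [ 10.8 145.3]
bl [-65.1 142.5]
br [ 64.9 142.1]
b2 [  -0.6 -142.1]
```

Request:
apply_moves(
  moves=[
    [-1,-50,0,0,0,0,0],
    [-1,-50,0,0,0,-5,0],
    [-1,-50,0,0,0,0,0],
    [-1,-50,0,0,0,0,0],
    [-1,-50,0,0,0,0,0],
    [-1,-40,0,0,0,0,0],
    [-1,0,0,0,0,0,0],
    [-1,0,0,0,0,0,0],
    [-1,0,0,0,0,0,0],
    [-1,0,0,0,0,0,0],
    [-1,0,0,0,0,0,0],
  ],
)

```text
time: 1.85
tool_pos: [0.5138, 0.2431, 0.2503]
tool_rot: [-0.568, 0.568, -0.421, 0.421]
contact_force: [-0.5, -0.1, 0.1]
gripper_width: 0.998
```

```bash
python3 - <<'E'
from h import *
im,K,T=snap("wrist","w2.png"); s=manip.state(); print(s["time"],s["tool_pos"],toolT()[:3,:3].round(3),s["contact_force"])
cv2.imwrite("pics/w2b.png",cv2.resize(im,(800,600)))
E
```

```text
1.9 [0.51370722 0.243184   0.25027815] [[ 0.291 -0.     0.957]
 [-0.957 -0.     0.291]
 [ 0.    -1.    -0.   ]] [ 0.04285639  0.74013112 -0.521127  ]
```

View pics/w2b.png

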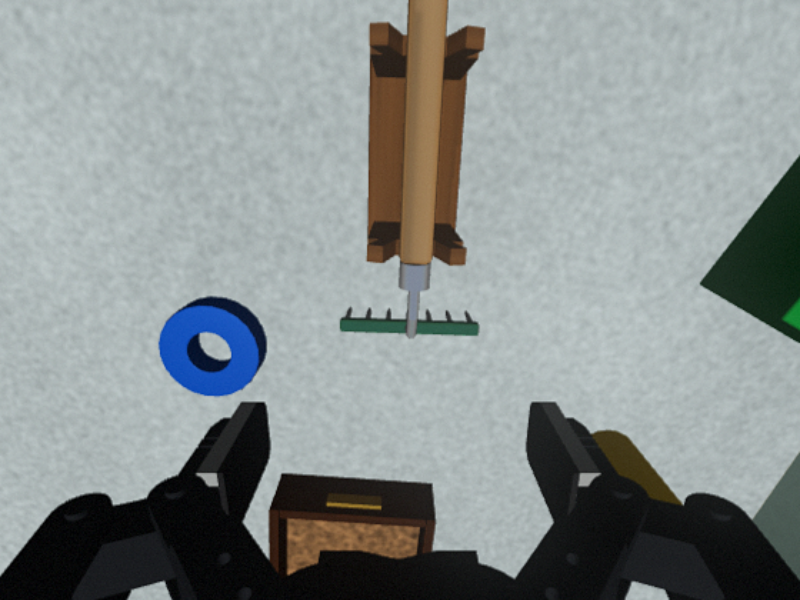

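```bash
python3 - <<'E'
from h import *
K,T=cam("wrist"); S=.7; TT=toolT()
f=lambda u,v,z:px2w(K,T,u*S,v*S,z)
h1=(f(401,262,.11)+f(433,264,.11))/2; h2=(f(411,5,.11)+f(447,5,.11))/2
w=np.linalg.norm(f(401,262,.11)-f(433,264,.11)); d=(h2-h1)/np.linalg.norm(h2-h1)
yaw=np.degrees(np.arctan2(-d[0],d[1])); g=h1+.05*d; g[2]=.1
print(h1,h2,w,"yaw",yaw,"grip",g)
n=(f(384,246,.113)+f(453,246,.113))/2; b=(f(381,36,.113)+f(474,40,.113))/2
print(n,b,(n-h1)@d,(b-h1)@d, np.cross(d,n-h1)[2],np.cross(d,b-h1)[2])
print("tool delta mm",(TT[:3,:3].T@(g-TT[:3,3])*1e3).round(1))
bar=(f(341,325,.051),f(479,328,.051)); print(bar,np.linalg.norm(bar[0]-bar[1]), ((bar[0]+bar[1])/2-g)@d)
E
```

```text
[0.51853304 0.26926808 0.11      ] [0.48443382 0.39626299 0.11      ] 0.019045826015188706 yaw 15.02989675841423 grip [0.50556689 0.31755761 0.1       ]
[0.51598503 0.27973211 0.113     ] [0.48823988 0.38168028 0.113     ] 0.010766825620025079 0.11642236595784805 -0.00025272405714194326 0.00010577344428604196
tool delta mm [-73.5 150.3  13.8]
(array([0.48418927, 0.19428258, 0.051     ]), array([0.58546185, 0.22239811, 0.051     ])) 0.10510288739841094 -0.11306845726920267
```

Request:
apply_moves(
  moves=[
    [-1,-43,0,8,0,0,0],
    [-1,-30,0,6,0,1.9,0],
    [-1,0,50,0,0,0,0],
    [-1,0,50,0,0,0,0],
    [-1,0,30,0,0,0,0],
    [-1,0,20,0,0,0,0],
    [-1,0,0,0,0,0,0],
    [1,0,0,0,0,0,0],
    [1,0,0,0,0,0,0],
    [1,0,0,0,0,0,0],
    [1,0,0,0,0,0,0],
    [1,0,0,0,0,0,0],
    [1,0,0,0,0,0,0],
    [1,0,0,0,0,0,0],
    [1,0,0,0,0,0,0],
  ],
)

```text
time: 3.4
tool_pos: [0.506, 0.3184, 0.1017]
tool_rot: [0.562, -0.561, 0.43, -0.43]
contact_force: [-1.3, -1.4, 6.9]
gripper_width: 0.222
```

```bash
python3 - <<'E'
from h import *
s=manip.state(); print(s["tool_pos"],s["gripper_width"],s["contact_force"],s["ft_torque"],toolT()[:3,:3].round(4))
E
```

```text
[0.50597342 0.3184166  0.10172081] 0.22162152186449283 [-1.32292566 -1.43167729  6.945473  ] [-0.05832222  0.20526902  0.03023225] [[ 2.605e-01  1.600e-03  9.655e-01]
 [-9.655e-01  7.000e-04  2.605e-01]
 [-3.000e-04 -1.000e+00  1.700e-03]]
```

Request:
apply_moves(
  moves=[
    [1,0,-15,0,0,0,0],
    [1,0,-30,0,0,0,0],
    [1,0,-40,0,0,0,0],
    [1,0,-30,0,0,0,0],
    [1,0,0,0,0,0,0],
    [1,0,0,0,0,0,0],
    [1,0,0,0,0,0,0],
  ],
)

```text
time: 4.1
tool_pos: [0.5043, 0.3176, 0.2132]
tool_rot: [-0.56, 0.562, -0.431, 0.429]
contact_force: [-0.4, 0.1, -1.5]
gripper_width: 0.223
```

```bash
python3 - <<'E'
from h import *
im,K,T=snap("side"); im2,K2,T2=snap("wrist")
TT=toolT()
s=manip.state(); print(s["tool_pos"],s["gripper_width"],s["contact_force"],s["ft_torque"])
tip=(TT@[.110,.0867,0,1])[:3]; u,v=w2px(K,T,tip); u2,v2=w2px(K2,T2,tip); print(tip,(u,v),(u2,v2))
def crop(im,u,v,w,h,S):
    x=int(max(0,min(560-w,u-w/2)));y=int(max(0,min(420-h,v-h/2)));print(x,y,S); return cv2.resize(im[y:y+h,x:x+w],None,fx=S,fy=S,interpolation=cv2.INTER_CUBIC)
a=crop(im,u,v-20,130,100,4); b=im2[-280:,140:420]
b=cv2.resize(b,(400,400)); a=a[:, :400]; cv2.imwrite("pics/c.png",np.hstack([a,b]))
# target: tines at tray y=-130 x=0
a=np.radians(12.07); c=np.array([.5729,-.1295]); 
E
```

```text
[0.50420265 0.31754411 0.2127413 ] 0.22348014094738342 [ 0.11001253 -0.2593308  -1.49057066] [ 0.06405897 -0.03897612 -0.01518169]
[0.53252536 0.21119094 0.12611729] (np.float64(269.8278019113275), np.float64(139.69744017680424)) (np.float64(277.7523773267545), np.float64(357.2411240977154))
204 69 4
```

View pics/c.png

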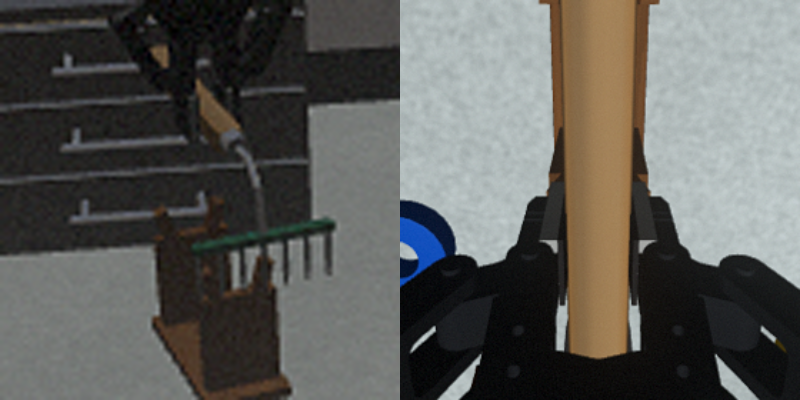

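Request:
apply_moves(
  moves=[
    [1,0,0,0,0,3,0],
    [1,48,0,-6,0,0,0],
    [1,48,0,-5,0,0,0],
    [1,48,0,-5,0,0,0],
    [1,48,0,-5,0,0,0],
    [1,48,0,-5,0,0,0],
    [1,0,40,0,0,0,0],
    [1,0,40,0,0,0,0],
    [1,0,19,0,0,0,0],
    [1,0,0,0,0,0,0],
    [1,0,0,0,0,0,0],
    [1,0,0,0,0,0,0],
  ],
)

```text
time: 5.4
tool_pos: [0.5314, 0.0781, 0.118]
tool_rot: [0.551, -0.549, 0.444, -0.445]
contact_force: [0.8, -0.3, -1.7]
gripper_width: 0.224
```

```bash
cat >> h.py <<'E'
A=np.radians(12.07); C=np.array([.5729,-.1295,0])
M=np.array([[np.cos(A),np.sin(A),0],[-np.sin(A),np.cos(A),0],[0,0,1]])
def where():
    s=manip.state(); TT=toolT(); tip=M@((TT@[.110,.0867,0,1])[:3]-C)*1e3
    print("t",s["time"],"tip tray mm",tip.round(2),"F(tray)",(M@s["contact_force"]).round(2),"Tq",(M@s["ft_torque"]).round(3),"rot",np.degrees(R.from_matrix(M@TT[:3,:3]@np.array([[0,-1,0],[0,0,-1],[1,0,0]])).as_rotvec()).round(2))
E
python3 -c "
from h import *
where()"
```

```text
t 5.4 tip tray mm [  3.11 101.66  31.34] F(tray) [ 0.74 -0.43 -1.69] Tq [-0.017 -0.039  0.025] rot [-0.03 -0.15  0.05]
```

Request:
apply_moves(
  moves=[
    [1,0,8,-3,0,0,0],
    [1,0,1.5,0,0,0,0],
    [1,0,0,0,0,0,0],
    [1,0,0,0,0,0,0],
  ],
)

```text
time: 5.8
tool_pos: [0.5274, 0.0773, 0.107]
tool_rot: [0.55, -0.55, 0.444, -0.445]
contact_force: [0.1, 0.0, -1.6]
gripper_width: 0.226
```

Request:
apply_moves(
  moves=[
    [1,0,1.5,0,0,0,0],
    [1,0,0,0,0,0,0],
    [1,0,0,0,0,0,0],
  ],
)

```text
time: 6.1
tool_pos: [0.5273, 0.0773, 0.1053]
tool_rot: [0.55, -0.55, 0.445, -0.445]
contact_force: [-0.1, 0.0, -1.6]
gripper_width: 0.222
```

Request:
apply_moves(
  moves=[
    [1,0,1.5,0,0,0,0],
    [1,0,0,0,0,0,0],
    [1,0,0,0,0,0,0],
  ],
)

```text
time: 6.4
tool_pos: [0.5273, 0.0773, 0.1037]
tool_rot: [-0.55, 0.55, -0.445, 0.444]
contact_force: [0.4, -0.0, -2.3]
gripper_width: 0.224
```

```bash
python3 -c "
from h import *
where()"
```

```text
t 6.4 tip tray mm [ -1.35 101.78  17.04] F(tray) [ 0.42 -0.13 -2.25] Tq [ 0.085 -0.011  0.021] rot [0.   0.01 0.03]
```

Request:
apply_moves(
  moves=[
    [1,0,1.5,0,0,0,0],
    [1,0,0,0,0,0,0],
    [1,0,0,0,0,0,0],
  ],
)

```text
time: 6.7
tool_pos: [0.5275, 0.0775, 0.1027]
tool_rot: [0.55, -0.55, 0.444, -0.445]
contact_force: [-0.5, 1.5, 1.7]
gripper_width: 0.227
```

```bash
python3 -c "
from h import *
where()"
```

```text
t 6.7 tip tray mm [ -1.03 101.88  15.99] F(tray) [-0.22  1.57  1.66] Tq [ 0.085  0.062 -0.019] rot [ 0.01 -0.03  0.03]
```

Request:
apply_moves(
  moves=[
    [1,0,-6,1,0,0,0],
    [1,40,0,0,0,0,0],
    [1,40,0,0,0,0,0],
    [1,37,0,0,0,0,0],
    [1,0,2.5,0,0,0,0],
    [1,0,0,0,0,0,0],
    [1,0,0,0,0,0,0],
  ],
)

```text
time: 7.4
tool_pos: [0.5523, -0.0362, 0.1055]
tool_rot: [-0.55, 0.55, -0.445, 0.444]
contact_force: [-0.7, -0.2, -0.9]
gripper_width: 0.222
```

```bash
python3 -c "
from h import *
where()"
```

```text
t 7.4 tip tray mm [ -0.54 -14.37  18.7 ] F(tray) [-0.74 -0.   -0.88] Tq [ 0.001 -0.018  0.007] rot [0.04 0.05 0.06]
```

Request:
apply_moves(
  moves=[
    [1,0,1.2,0,0,0,0],
    [1,0,0,0,0,0,0],
    [1,0,0,0,0,0,0],
  ],
)

```text
time: 7.7
tool_pos: [0.5527, -0.0361, 0.1045]
tool_rot: [-0.55, 0.55, -0.444, 0.444]
contact_force: [-0.1, 1.3, -1.8]
gripper_width: 0.225
```

Request:
apply_moves(
  moves=[
    [1,0,1.2,0,0,0,0],
    [1,0,0,0,0,0,0],
    [1,0,0,0,0,0,0],
  ],
)

```text
time: 8.0
tool_pos: [0.5528, -0.0368, 0.1034]
tool_rot: [-0.55, 0.55, -0.444, 0.444]
contact_force: [-0.3, 0.4, -1.9]
gripper_width: 0.221
```

Request:
apply_moves(
  moves=[
    [1,0,0,0,0,0,0],
  ],
)

```text
time: 8.1
tool_pos: [0.5528, -0.0369, 0.1034]
tool_rot: [0.55, -0.55, 0.445, -0.445]
contact_force: [-0.4, 1.0, -0.3]
gripper_width: 0.22
```

```bash
python3 -c "
from h import *
where()"
```

```text
t 8.1 tip tray mm [ -0.23 -15.23  16.73] F(tray) [-0.2  1.1 -0.3] Tq [-0.014 -0.005  0.074] rot [-0.   -0.    0.03]
```

Request:
apply_moves(
  moves=[
    [1,0,1,0,0,0,0],
    [1,0,0,0,0,0,0],
    [1,0,0,0,0,0,0],
  ],
)

```text
time: 8.4
tool_pos: [0.5527, -0.0369, 0.1023]
tool_rot: [-0.55, 0.55, -0.445, 0.444]
contact_force: [0.1, -0.5, -1.6]
gripper_width: 0.222
```

```bash
python3 -c "
from h import *
where()"
```

```text
t 8.4 tip tray mm [ -0.33 -15.24  15.6 ] F(tray) [-0.03 -0.54 -1.63] Tq [-0.001  0.083  0.061] rot [0.   0.01 0.02]
```

Request:
apply_moves(
  moves=[
    [1,0,1,0,0,0,0],
    [1,0,0,0,0,0,0],
    [1,0,0,0,0,0,0],
  ],
)

```text
time: 8.7
tool_pos: [0.5529, -0.0368, 0.1016]
tool_rot: [0.55, -0.55, 0.444, -0.445]
contact_force: [-0.9, 0.9, 0.2]
gripper_width: 0.222
```

```bash
python3 -c "
from h import *
where()"
```

```text
t 8.7 tip tray mm [ -0.07 -15.19  14.95] F(tray) [-0.7   1.11  0.15] Tq [ 0.072  0.059 -0.013] rot [-0.   -0.01  0.03]
```

Request:
apply_moves(
  moves=[
    [1,0,-50,0,0,0,0],
    [1,40,0,0,0,0,0],
    [1,40,0,0,0,0,0],
    [1,38,0,0,0,0,0],
    [1,0,0,0,0,0,0],
    [1,0,0,0,0,0,0],
    [1,0,0,0,0,0,0],
  ],
)

```text
time: 9.4
tool_pos: [0.5772, -0.1515, 0.1509]
tool_rot: [-0.55, 0.55, -0.445, 0.444]
contact_force: [-0.5, 0.9, -1.2]
gripper_width: 0.221
```

```bash
python3 - <<'E'
from h import *
im,K,T=snap("side"); where()
u,v=w2px(K,T,C+[0,-.02,.03]); print(u,v)
x,y=int(u)-70,int(v)-60; cv2.imwrite("pics/d.png",cv2.resize(im[y:y+120,x:x+160],None,fx=5,fy=5,interpolation=cv2.INTER_CUBIC))
E
```

```text
t 9.45 tip tray mm [  -0.25 -132.08   64.19] F(tray) [-0.48  0.44 -0.68] Tq [0.021 0.065 0.045] rot [0.04 0.04 0.09]
302.65859635243817 249.69484406215986
```

View pics/d.png

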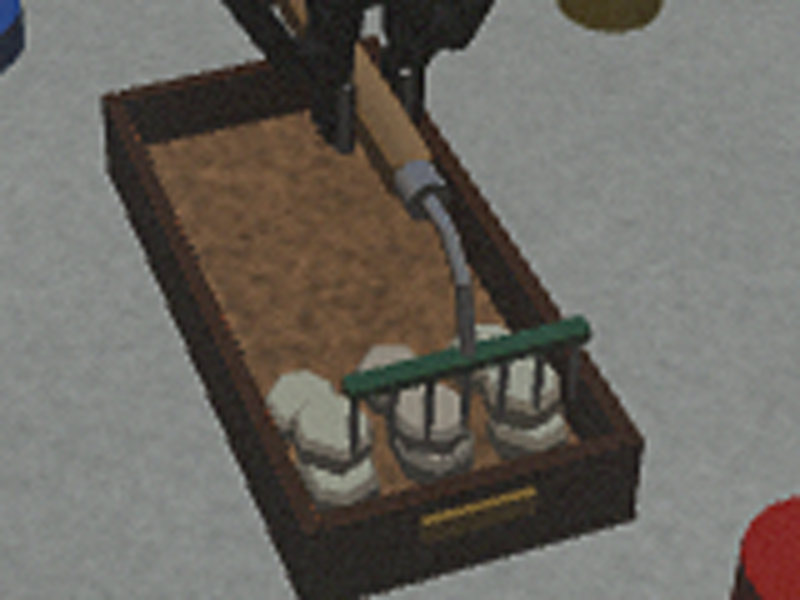

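Request:
apply_moves(
  moves=[
    [1,0,15,0,0,0,0],
    [1,0,12,0,0,0,0],
    [1,0,0,0,0,0,0],
    [1,0,0,0,0,0,0],
  ],
)

```text
time: 9.85
tool_pos: [0.5768, -0.1517, 0.1231]
tool_rot: [-0.55, 0.55, -0.445, 0.444]
contact_force: [-0.3, 0.5, -1.3]
gripper_width: 0.224
```

```bash
python3 -c "
from h import *
where()"
```

```text
t 9.85 tip tray mm [  -0.83 -132.39   36.27] F(tray) [-0.21  0.54 -1.27] Tq [ 0.003 -0.022 -0.033] rot [0.07 0.11 0.06]
```

Request:
apply_moves(
  moves=[
    [1,-6,0,0,0,0,0],
    [1,-6,0,0,0,0,0],
    [1,-6,0,0,0,0,0],
    [1,-6,0,0,0,0,0],
    [1,-6,0,0,0,0,0],
    [1,-6,0,0,0,0,0],
    [1,-6,0,0,0,0,0],
    [1,-6,0,0,0,0,0],
    [1,-6,0,0,0,0,0],
    [1,-6,0,0,0,0,0],
    [1,-6,0,0,0,0,0],
    [1,-6,0,0,0,0,0],
    [1,-6,0,0,0,0,0],
    [1,-6,0,0,0,0,0],
    [1,-6,0,0,0,0,0],
    [1,-6,0,0,0,0,0],
    [1,-6,0,0,0,0,0],
    [1,-6,0,0,0,0,0],
    [1,0,0,0,0,0,0],
  ],
)

```text
time: 11.75
tool_pos: [0.5545, -0.0457, 0.1242]
tool_rot: [0.55, -0.55, 0.445, -0.444]
contact_force: [-0.4, -0.2, -1.6]
gripper_width: 0.222
```

```bash
cat > look.py <<'E'
import sys
from h import *
im,K,T=snap("side"); where()
u,v=w2px(K,T,C+[0,-.02,.03])
x,y=int(u)-70,int(v)-60; cv2.imwrite("pics/"+sys.argv[1],cv2.resize(im[y:y+120,x:x+160],None,fx=5,fy=5,interpolation=cv2.INTER_CUBIC))
E
python3 look.py e.png
```

```text
t 11.8 tip tray mm [ -0.37 -24.59  37.4 ] F(tray) [-0.6  -0.46 -1.41] Tq [-0.008  0.012 -0.016] rot [0.03 0.03 0.06]
```

View pics/e.png

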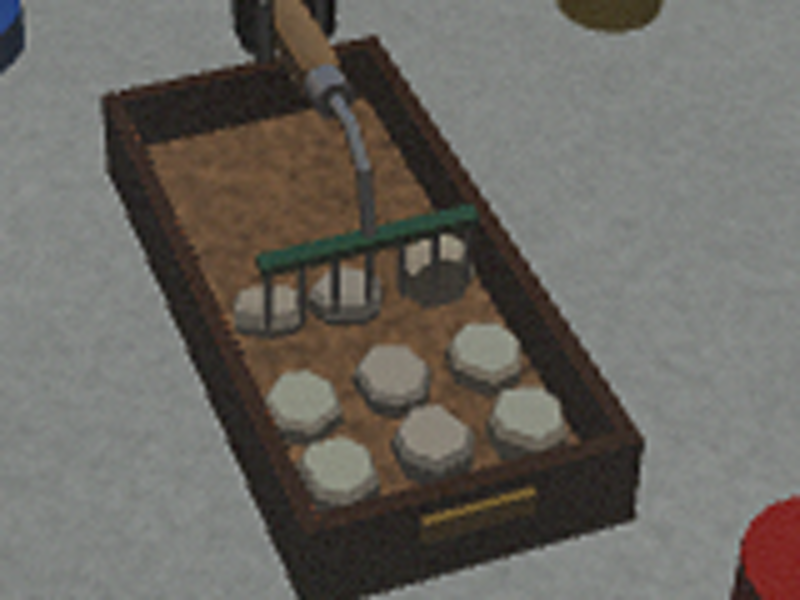

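```bash
python3 - <<'E'
from h import *
K,T=cam("side"); u,v=w2px(K,T,C+[0,-.02,.03]); x,y=int(u)-70,int(v)-60
for n,(a,b,z) in dict(L1=(270,303,.034),L2=(347,288,.034),L3=(435,270,.03),F1=(304,398,.033),F2=(392,372,.033),F3=(487,350,.033),B1=(338,465,.033),B2=(434,435,.033),B3=(528,412,.033),backL1=(270,335,.015),backL2=(347,322,.015),backL3=(436,306,.015)).items():
    print(n,(M@(px2w(K,T,x+(a+.5)/5,y+(b+.5)/5,z)-C)*1e3).round(1)[:2])
E
```

```text
L1 [-41.3 -10.8]
L2 [ -4.7 -13.2]
L3 [ 39.9 -11.5]
F1 [-46.5 -71.8]
F2 [ -4.8 -69.9]
F3 [ 40.  -71.4]
B1 [ -46.2 -113.4]
B2 [  -1.8 -111. ]
B3 [  41.4 -112.2]
backL1 [-42.  -11.8]
backL2 [ -5.5 -15.7]
backL3 [ 37.5 -19.7]
```

```bash
python3 - <<'E'
from h import *
K,T=cam("side"); u,v=w2px(K,T,C+[0,-.02,.03]); x,y=int(u)-70,int(v)-60
for n,(a,b,z) in dict(bar1=(262,258,.078),bar2=(475,209,.078),c1=(104,97,.05),c2=(375,40,.05),c3=(642,440,.05),c4=(313,528,.05),tine1=(268,330,.0374),tine7=(475,280,.0374)).items():
    print(n,(M@(px2w(K,T,x+(a+.5)/5,y+(b+.5)/5,z)-C)*1e3).round(1)[:2])
E
```

```text
bar1 [-49.9 -27.3]
bar2 [ 50.5 -28.6]
c1 [-76.5 145.2]
c2 [ 69.6 143.9]
c3 [  71.1 -157.1]
c4 [ -72.6 -156. ]
tine1 [-49.  -30.6]
tine7 [ 51.2 -31.5]
```

Request:
apply_moves(
  moves=[
    [1,-8,0,0,0,0,0],
    [1,-8,0,0,0,0,0],
    [1,-8,0,0,0,0,0],
    [1,0,0,0,0,0,0],
    [1,0,0,0,0,0,0],
  ],
)

```text
time: 12.3
tool_pos: [0.5497, -0.0227, 0.1243]
tool_rot: [0.55, -0.55, 0.444, -0.444]
contact_force: [0.3, -0.2, -1.5]
gripper_width: 0.222
```

```bash
python3 look.py f.png
```

```text
t 12.35 tip tray mm [-0.26 -0.98 37.63] F(tray) [ 0.53 -0.24 -2.12] Tq [ 0.035 -0.009  0.009] rot [0.01 0.01 0.05]
```

View pics/f.png

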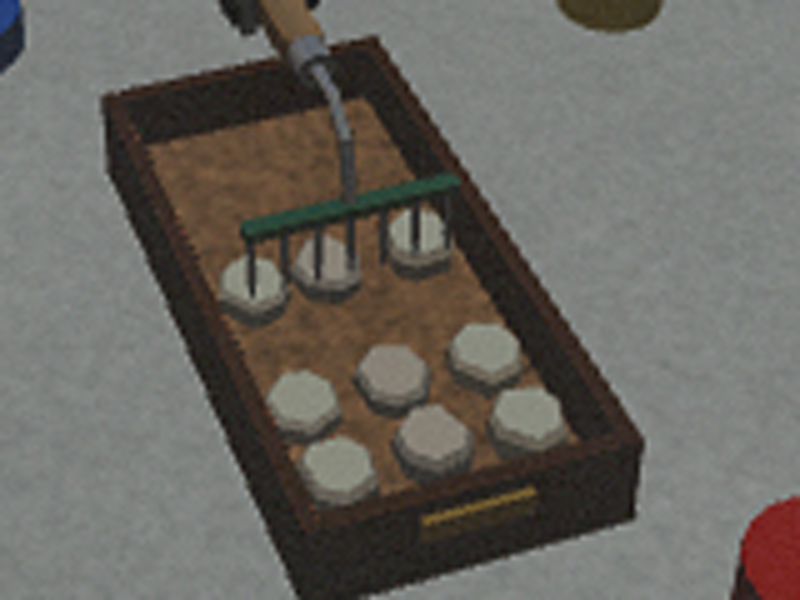

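Request:
apply_moves(
  moves=[
    [1,0,-6,0,0,0,0],
    [1,30,0,0,0,0,0],
    [1,0,15,0,0,0,0],
    [1,0,11,0,0,0,0],
    [1,0,2.2,0,0,0,0],
    [1,0,0,0,0,0,0],
    [1,0,0,0,0,0,0],
  ],
)

```text
time: 13.05
tool_pos: [0.556, -0.052, 0.1022]
tool_rot: [0.55, -0.55, 0.445, -0.444]
contact_force: [0.7, 0.1, -2.0]
gripper_width: 0.225
```

```bash
python3 -c "
from h import *
where()"
```

```text
t 13.05 tip tray mm [ -0.22 -30.68  15.49] F(tray) [ 0.74 -0.05 -1.97] Tq [ 0.096  0.044 -0.013] rot [0.03 0.01 0.06]
```

Request:
apply_moves(
  moves=[
    [1,0,1.0,0,0,0,0],
    [1,0,0,0,0,0,0],
    [1,-6,-0.07,0,0,0,0],
    [1,-6,-0.07,0,0,0,0],
    [1,-6,-0.07,0,0,0,0],
  ],
)

```text
time: 13.55
tool_pos: [0.5523, -0.0345, 0.1016]
tool_rot: [-0.55, 0.55, -0.444, 0.445]
contact_force: [-0.5, -1.0, 0.2]
gripper_width: 0.221
```

```bash
python3 -c "
from h import *
where()"
```

```text
t 13.55 tip tray mm [ -0.13 -12.82  14.93] F(tray) [-0.72 -0.84  0.23] Tq [-0.277 -0.027 -0.023] rot [-0.02 -0.02  0.04]
```

Request:
apply_moves(
  moves=[
    [1,-6,-0.07,0,0,0,0],
    [1,-6,-0.07,0,0,0,0],
    [1,-6,-0.07,0,0,0,0],
    [1,-6,-0.07,0,0,0,0],
    [1,-6,-0.07,0,0,0,0],
    [1,-6,-0.07,0,0,0,0],
  ],
)

```text
time: 14.15
tool_pos: [0.5447, 0.0007, 0.1019]
tool_rot: [-0.55, 0.55, -0.444, 0.445]
contact_force: [-0.5, -1.3, -0.3]
gripper_width: 0.22
```

```bash
python3 -c "
from h import *
where()"
```

```text
t 14.15 tip tray mm [-0.24 23.2  15.2 ] F(tray) [-0.75 -1.2  -0.31] Tq [-0.428 -0.011 -0.024] rot [-0.01 -0.    0.03]
```

Request:
apply_moves(
  moves=[
    [1,-6,-0.06,0,0,0,0],
    [1,-6,-0.06,0,0,0,0],
    [1,-6,-0.06,0,0,0,0],
    [1,-6,-0.06,0,0,0,0],
    [1,-6,-0.06,0,0,0,0],
  ],
)

```text
time: 14.65
tool_pos: [0.5384, 0.0301, 0.1022]
tool_rot: [-0.55, 0.55, -0.444, 0.445]
contact_force: [-0.7, -0.3, 0.0]
gripper_width: 0.219
```

Request:
apply_moves(
  moves=[
    [1,-6,-0.06,0,0,0,0],
    [1,-6,-0.06,0,0,0,0],
    [1,-6,-0.06,0,0,0,0],
    [1,-6,-0.06,0,0,0,0],
    [1,-4,-0.06,0,0,0,0],
    [1,0,0,0,0,0,0],
  ],
)

```text
time: 15.25
tool_pos: [0.5325, 0.0578, 0.1025]
tool_rot: [0.55, -0.55, 0.445, -0.444]
contact_force: [-0.6, 0.7, 1.6]
gripper_width: 0.22
```

```bash
python3 look.py g.png
```

```text
t 15.3 tip tray mm [-0.25 81.62 15.7 ] F(tray) [-1.3   1.55  1.56] Tq [ 0.108 -0.01  -0.02 ] rot [0.07 0.   0.05]
```

View pics/g.png

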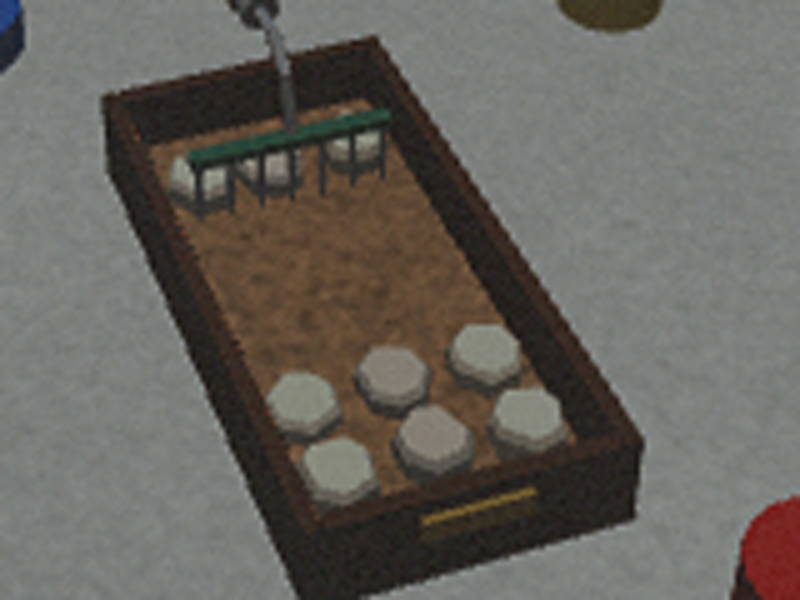

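Request:
apply_moves(
  moves=[
    [1,0,-45,0,0,0,0],
    [1,45,0,0,0,0,0],
    [1,45,0,0,0,0,0],
    [1,45,0,0,0,0,0],
    [1,45,0,0,0,0,0],
    [1,35.5,0,0,0,0,0],
    [1,0,0,0,0,0,0],
    [1,0,0,0,0,0,0],
    [1,0,15,0,0,0,0],
    [1,0,0,0,0,0,0],
    [1,0,0,0,0,0,0],
  ],
)

```text
time: 16.4
tool_pos: [0.5769, -0.1522, 0.1309]
tool_rot: [-0.55, 0.55, -0.445, 0.443]
contact_force: [0.5, 0.4, -0.8]
gripper_width: 0.221
```

```bash
python3 look.py i.png; python3 - <<'E'
from h import *
K,T=cam("side"); u,v=w2px(K,T,C+[0,-.02,.03]); x,y=int(u)-70,int(v)-60
p=toolT()@[.11,.0867,0,1]
for dx in(-48,0,48):
    a=(w2px(K,T,C+M.T@[(dx)/1e3,-.134,.014])-[x,y])*5; print(dx,a)
E
```

```text
t 16.45 tip tray mm [  -0.28 -133.43   44.94] F(tray) [ 0.1   1.24 -0.81] Tq [ 0.067 -0.065 -0.026] rot [0.05 0.06 0.11]
-48 [351.39211117 532.62215786]
0 [457.71390293 503.27328447]
48 [561.28019024 474.68503551]
```

View pics/i.png

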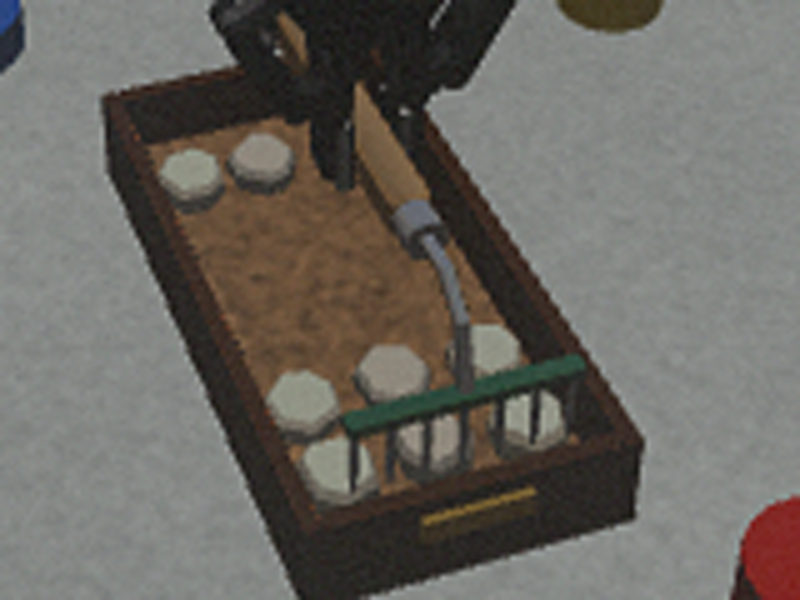

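Request:
apply_moves(
  moves=[
    [1,-1.5,10,0,0,0,0],
    [1,0,10,0,0,0,0],
    [1,0,6,0,0,0,0],
    [1,0,3,0,0,0,0],
    [1,0,0,0,0,0,0],
    [1,0,0,0,0,0,0],
  ],
)

```text
time: 17.05
tool_pos: [0.5777, -0.1524, 0.1035]
tool_rot: [0.55, -0.55, 0.444, -0.445]
contact_force: [-0.4, 0.3, -1.4]
gripper_width: 0.227
```

```bash
python3 -c "
from h import *
where()"
```

```text
t 17.05 tip tray mm [-6.0000e-02 -1.3336e+02  1.6860e+01] F(tray) [-0.34  0.4  -1.41] Tq [ 0.063 -0.04  -0.004] rot [-0.01 -0.01  0.03]
```

Request:
apply_moves(
  moves=[
    [1,0,2,0,0,0,0],
    [1,0,0,0,0,0,0],
    [1,0,0,0,0,0,0],
  ],
)

```text
time: 17.35
tool_pos: [0.5776, -0.1523, 0.1016]
tool_rot: [0.55, -0.55, 0.444, -0.445]
contact_force: [-0.8, 0.8, -1.7]
gripper_width: 0.225
```

```bash
python3 -c "
from h import *
where()"
```

```text
t 17.35 tip tray mm [-8.0000e-02 -1.3332e+02  1.4950e+01] F(tray) [-0.66  0.97 -1.68] Tq [ 0.021 -0.054  0.023] rot [-0.01 -0.01  0.03]
```

Request:
apply_moves(
  moves=[
    [1,0,1.2,0,0,0,0],
    [1,0,0,0,0,0,0],
    [1,-5,-0.06,0,0,0,0],
    [1,-5,-0.06,0,0,0,0],
  ],
)

```text
time: 17.75
tool_pos: [0.5754, -0.1424, 0.1005]
tool_rot: [-0.55, 0.55, -0.444, 0.445]
contact_force: [0.2, -0.5, -0.5]
gripper_width: 0.225
```

```bash
python3 -c "
from h import *
where()"
```

```text
t 17.75 tip tray mm [  -0.15 -123.17   13.83] F(tray) [ 0.08 -0.53 -0.47] Tq [-0.214  0.056 -0.024] rot [-0.03 -0.01  0.02]
```

Request:
apply_moves(
  moves=[
    [1,-5,-0.06,0,0,0,0],
    [1,-5,-0.06,0,0,0,0],
    [1,-5,-0.06,0,0,0,0],
    [1,-5,-0.06,0,0,0,0],
  ],
)

```text
time: 18.15
tool_pos: [0.5712, -0.1226, 0.1007]
tool_rot: [-0.55, 0.55, -0.444, 0.445]
contact_force: [0.5, -1.3, -0.7]
gripper_width: 0.218
```

```bash
python3 -c "
from h import *
where()"
```

```text
t 18.15 tip tray mm [  -0.15 -102.94   14.03] F(tray) [ 0.23 -1.34 -0.69] Tq [-0.38  -0.046  0.001] rot [-0.03 -0.01  0.04]
```

12 mm more, then lift and look.

Request:
apply_moves(
  moves=[
    [1,-5,-0.06,0,0,0,0],
    [1,-5,-0.06,0,0,0,0],
    [1,-3,-0.04,0,0,0,0],
    [1,2,0,0,0,0,0],
    [1,0,-10,0,0,0,0],
    [1,0,-40,0,0,0,0],
    [1,0,-40,0,0,0,0],
    [1,-50,-10,0,0,0,0],
    [1,-50,0,0,0,0,0],
    [1,-50,0,0,0,0,0],
    [1,-50,0,0,0,0,0],
    [1,-50,0,0,0,0,0],
    [1,0,0,0,0,0,0],
    [1,0,0,0,0,0,0],
    [1,0,0,0,0,0,0],
  ],
)

```text
time: 19.65
tool_pos: [0.517, 0.1305, 0.2009]
tool_rot: [-0.55, 0.55, -0.445, 0.445]
contact_force: [-0.6, -0.1, -2.6]
gripper_width: 0.22
```

```bash
python3 look.py j.png; python3 -c "
from h import *
print(toolT()[:3,3])"
```

```text
t 19.7 tip tray mm [ -0.4  155.55 114.11] F(tray) [-0.42  0.29 -1.65] Tq [ 0.015 -0.007 -0.031] rot [-0.01 -0.   -0.07]
[0.51710806 0.13014612 0.20078556]
```

View pics/j.png

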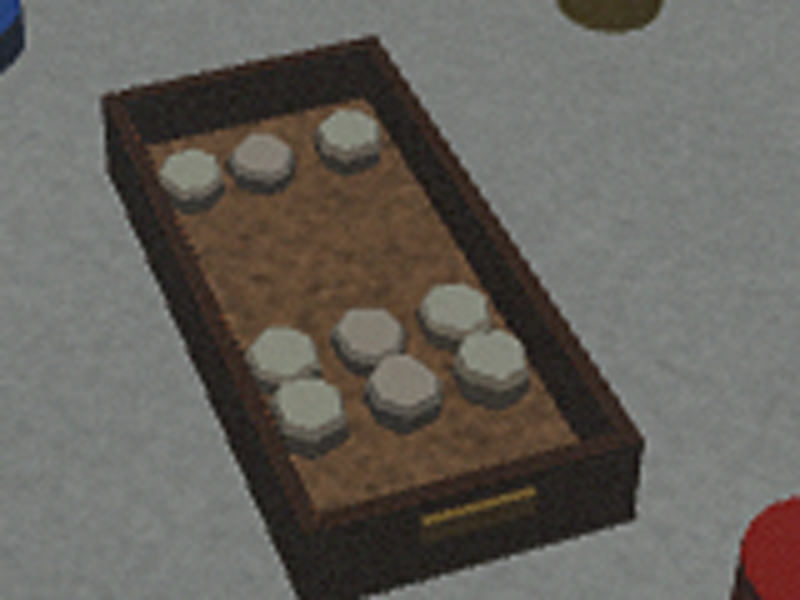

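```bash
python3 - <<'E'
from h import *
K,T=cam("side"); u,v=w2px(K,T,C+[0,-.02,.03]); x,y=int(u)-70,int(v)-60
Q=[]
for n,(a,b,z) in dict(L1=(190,173,.033),L2=(262,157,.033),L3=(349,133,.033),F1=(282,351,.033),F2=(369,333,.033),F3=(455,309,.033),B1=(308,404,.033),B2=(403,383,.033),B3=(491,357,.033)).items():
    p=(M@(px2w(K,T,x+(a+.5)/5,y+(b+.5)/5,z)-C)*1e3)[:2]+[2,5]; Q.append(p); print(n,p.round(1))
for px in(-33,33):
  for py in(-97,0,97): print(px,py,min(np.hypot(*(q-[px,py])) for q in Q).round(1))
E
```

```text
L1 [-45.9  97.5]
L2 [-8.4 97.2]
L3 [ 39.1 100.4]
F1 [-44.  -36.1]
F2 [ -3.4 -38.5]
F3 [ 39.  -37.1]
B1 [-44.1 -70.8]
B2 [ -0.7 -72.8]
B3 [ 41.9 -71. ]
-33 -97 28.5
-33 0 37.8
-33 97 12.9
33 -97 27.5
33 0 37.5
33 97 7.0
```

Request:
apply_moves(
  moves=[
    [1,-47,-15,7,0,0,0],
    [1,-47,0,7,0,0,0],
    [1,-47,0,7,0,0,0],
    [1,-45,0,7,0,0,0],
    [1,0,0,0,0,-3,0],
    [1,0,0,0,0,0,0],
    [1,0,0,0,0,0,0],
    [1,0,0,0,0,0,0],
  ],
)

```text
time: 20.5
tool_pos: [0.5057, 0.3176, 0.2155]
tool_rot: [-0.561, 0.561, -0.431, 0.431]
contact_force: [0.4, 0.0, -1.4]
gripper_width: 0.224
```

```bash
python3 - <<'E'
from h import *
TT=toolT(); print(TT.round(4)); g=np.array([.5057,.3178,.1017]); print((TT[:3,:3].T@(g-TT[:3,3])*1e3).round(2), "yaw",np.degrees(np.arctan2(TT[0,0],-TT[1,0])))
E
```

```text
[[ 2.575e-01 -2.000e-04  9.663e-01  5.057e-01]
 [-9.663e-01 -2.000e-04  2.575e-01  3.176e-01]
 [ 1.000e-04 -1.000e+00 -2.000e-04  2.155e-01]
 [ 0.000e+00  0.000e+00  0.000e+00  1.000e+00]]
[-1.9000e-01  1.1379e+02  5.0000e-02] yaw 14.920856652561714
```

Spot on. Descend to 1 mm above seat, check.

Request:
apply_moves(
  moves=[
    [1,0,40,0,0,0,0],
    [1,0,40,0,0,0,0],
    [1,0,12,0,0,0,0],
    [1,0,10,0,0,0,0],
    [1,0,8,0,0,0,0],
    [1,0,2.5,0,0,0,0],
    [1,0,0,0,0,0,0],
    [1,0,0,0,0,0,0],
  ],
)

```text
time: 21.3
tool_pos: [0.5059, 0.3195, 0.1045]
tool_rot: [0.562, -0.561, 0.43, -0.43]
contact_force: [0.0, -0.3, -0.9]
gripper_width: 0.222
```

Request:
apply_moves(
  moves=[
    [1,0,2,0,0,0,0],
    [1,0,0.5,0,0,0,0],
    [1,0,0,0,0,0,0],
    [1,0,0,0,0,0,0],
  ],
)

```text
time: 21.7
tool_pos: [0.5057, 0.3194, 0.1017]
tool_rot: [0.562, -0.561, 0.43, -0.43]
contact_force: [-1.1, -0.5, 5.1]
gripper_width: 0.222
```

Request:
apply_moves(
  moves=[
    [0.3,0,0,0,0,0,0],
    [-0.3,0,0,0,0,0,0],
    [-1,0,0,0,0,0,0],
    [-1,0,0,0,0,0,0],
    [-1,0,0,0,0,0,0],
    [-1,0,0,0,0,0,0],
    [-1,0,0,0,0,0,0],
    [-1,0,0,0,0,0,0],
    [-1,0,-20,0,0,0,0],
    [-1,0,-40,0,0,0,0],
    [-1,0,-50,0,0,0,0],
    [-1,60,-50,0,0,0,0],
    [-1,50,0,0,0,0,0],
    [-1,0,0,0,0,0,0],
    [-1,0,0,0,0,0,0],
    [-1,0,0,0,0,0,0],
  ],
)

```text
time: 23.3
tool_pos: [0.5276, 0.2342, 0.2417]
tool_rot: [-0.561, 0.562, -0.43, 0.429]
contact_force: [-0.4, -0.3, 0.3]
gripper_width: 1.002
```

```bash
python3 - <<'E'
from h import *
im,K,T=snap("wrist"); print(toolT()[:3,3]); cv2.imwrite("pics/k.png",cv2.resize(im,(800,600)))
E
```

```text
[0.52746545 0.23449884 0.2416271 ]
```

View pics/k.png

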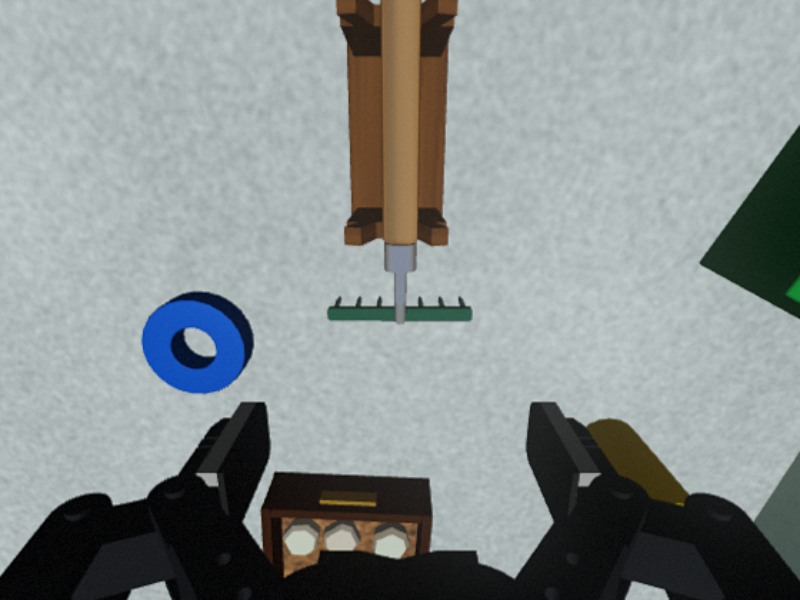

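The rake lies in both notches, centred, handle end just past the front upright as before (401,243). Fingers are clear.

```bash
python3 -c "
from h import *
print(manip.state()['time']); print(manip.job_done())"
```

```text
23.35
the job is handed in; nothing more can be done
None
```

The stones are raked into one layer, the rake is back in its stand, and the job is handed in at about 23 s of the 72 s allowed. No verdict was reported.

- **Raking:** I took the rake off its stand and touched the bed with the tines at two points to find its height and slope. I then skimmed the three top stones off and drew them to the left end in light contact, and drew the other six about 40 mm along the bed.
- **Force on the cork:** The wrist force readings showed at most about 3 N between rake and bed. Forces were read only at the end of each call, so a brief peak in between would not have shown.
- **Stones:** In the last side view all nine lie flat with none on another. The nearest stone is 7–13 mm from the middles of the two left parts, 38 mm from the two middle parts and 28 mm from the two right parts; the limit is 50 mm.
- **Rake:** The last wrist view shows it centred in both notches with the tines hanging down and the fingers clear.
- **Disagreement:** The side camera read positions about 5 mm off from the wrist camera along the tray. I corrected the stone positions for that, so they are good to about 5 mm.
- **Not measured at the end:** I did not re-measure the candles, cups or ribbon, but the arm went nowhere near them.

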